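Line up the bench supplies by height

TASK

Line the four bench supplies up by height on the aluminium strip, each standing upright and centred on its own round dark pad: the tallest beside the upright steel end plate, then stepping down to the flattest beside the low black bumper at the other end. Keep the solvent bottle upright all the time, leave the heatsink, toroid and plug adapter where they are, and let go of everything at the end.

Things in the scene. Friction and masses are not known exactly. Their poses are not given: they have to be found in the camera images.
- solvent_bottle: white round solvent bottle with a red pointed cap, the tallest supply (sizes here and below in mm): 112 high; straight body 54 in diameter up to about 60 high, then a shoulder and the cap (to collide with, it is a plain cylinder of 54 up to 86 high); about 0.14 kg; loose; origin at the centre of its underside, z up
- spool: pale grey-white spool of solder lying on its flange, second tallest: 38 high, flanges 54 in diameter and 3 thick at bottom and top, thinner between; grip it across the top flange; about 0.24 kg; loose; origin at the centre of its underside, z up
- tin: round low tin with an orange lid, third tallest: 18 high, 50 in diameter; about 0.06 kg; loose; origin at the centre of its underside, z up
- tape: roll of amber tape lying flat, a ring, the flattest supply: 12 high, 61 outside diameter, hole about 30 to 40; about 0.035 kg; loose; origin at the centre of its underside, z up. The four supplies start on the blue mat (2 thick) to the robot's right, in any arrangement, at least 85 between centres
- strip: fixed flat aluminium strip on the bench to the robot's left, 86 wide (its x) by 372 long (its y), top face 6 above the bench; origin at the centre of its underside, z up. Four round dark pads, 72 in diameter and level with the top face, are centred on its x = 0 at y = -120, -40, +40 and +120 in its frame. It is turned up to 0.35 rad either way
- end_plate: fixed upright steel plate across one end of the strip, 80 wide, 5 thick, rising 60 above the strip's top face; it marks the tall end of the row. Origin at the centre of its foot, on the strip's top face, at y = +174 or -174 in the strip's frame (either end, it varies)
- end_bumper: fixed low black bar across the other end of the strip, 80 long, 14 wide, 10 high; origin at the centre of its underside, on the strip's top face, at the end opposite to the end plate
- finned_heatsink: small bright finned heatsink, 26 x 32 x 14, loose, beyond the strip's far long edge (115 to 125 from the strip's centre line); to be left alone; origin at the centre of its underside, z up
- wound_toroid: small copper-wound ring, 24 in diameter, 11 high, loose, near the front edge of the bench; to be left alone; origin at the centre of its underside, z up. Note: a black bench power supply 170 high stands between the supplies and the strip, its nearest corner at about x = 530, y = -220 and its front (knobs) from there to x = 475, y = -155, its right side from there through x = 600, y = -180
- screw_adapter: small plug adapter, a green block with a short black barrel, 14 x 30 x 12, loose, beyond the supplies; to be left alone; origin at the centre of its underside, z up
Not all that is in view belongs to the job. Leave any turquoise look-alike of the tin alone. What is shaped like the tape but purple is not meant.

How it is judged:
By the outcome, as a careful person would: the job done as asked, in the order asked, and still so for the second after the job is handed in, with the robot touching nothing.
It also fails if it takes over 128 s, if anything falls off the work surface, if the arm or the gripper's body presses on something with over 40 N, if the wrist force passes 120 N, or if a joint passes its speed limit or range.

ROBOT

A 6-joint arm with a two-finger parallel gripper is mounted at the origin on a cart in front of the work surface, level with it; the furniture and walls round the work are solid. World frame = base frame: x ahead of the robot, y to its left, z up, the work surface at z = 0. Lengths are in m, angles in rad, forces in N, time in s.
With the tool pointing down it reaches from about 0.35 to 0.975 m from the base axis. Payload 7.1 kg.
Tool frame: the origin (TCP) lies midway between the tips of the shut fingers; the grasp point (between the pads) lies 19 mm behind it; z points along the fingers, y is the line along which they close (so a half turn about z gives the same grasp; the last joint's range is limited). The gripper opens to 88 mm and grips with 3 to 60 N. Pads are 20 mm wide; open, the fingers measure 115 mm over their backs; the gripper's body (75 mm by 178 mm) begins 61 mm behind the grasp point.
Start: joints at [-1.262, 0.423, 1.63, -0, 1.089, -0.019], TCP at [0.201, -0.592, 0.223] pointing down, gripper open.
Joint ranges: [-3, 3], [-0.9, 2.11], [0.09, 2.58], [-1.31, 4.45], [0.11, 2.69], [-2.54, 2.54]. Speed limits (rad/s): [2.39, 2.39, 3.01, 3.14, 3.14, 3.14].

INTERFACE

Orientations are given as a unit quaternion [w, x, y, z].
In Python, from station import move_pose, movel, movej, command_gripper, wait, inverse_kinematics, read_camera, camera_info, MotionError, job_done, get_time, get_joint_pos, get_qvel, get_effort, get_tcp_pos, get_ee_rot, get_ft_force, get_ft_torque, get_grip_width, get_finger_force gives the robot as it stands. Calls block until the motion is done:
- move_pose(position, orientation): joint-space move of the TCP to a pose.
- movel(position, frame=None, v=0.15, until_force=None): straight line of the TCP; frame=None keeps the orientation; v is the mean speed in m/s. With until_force (N) it stops when the force on the tool has changed by that much, and returns True; else False.
- movej(angles): joint-space move.
- command_gripper(opening): opening from 0.0 (shut) to 1.0 (fully open); the grip force is fixed at half the most; returns when the fingers have stopped.
- wait(seconds).
- inverse_kinematics(position, orientation): joint angles nearest the present ones, or None.
- read_camera(name): name is "side" or "top" or "wrist"; returns the picture (384x512x3 uint8, red, green, blue); there is no depth.
- camera_info(name): a dict with "intrinsics" (3x3 intrinsics, pixels), "T" (4x4, takes a point from camera to world coordinates); the wrist camera has in their place "tool_from_camera" (4x4, takes a point from camera to tool coordinates, whose origin is the TCP and whose axes are the flange's). Camera axes: x right, y up, looking along -z (the intrinsics and any distortion apply to the point x, -y, -z); pixel columns grow to the right and rows downward; lengths in m; the calibration is good to about 2 mm. A picture is of the moment at which its call begins: read the wrist's pose just before it. camera_info takes no time and is no camera call.
A pose or a line that the arm cannot do raises MotionError and nothing moves.
- job_done(): hands the job in; it is judged then, once.
Readings, each from a call of its own:
- get_time(): time.
- get_joint_pos(): joint angles.
- get_qvel(): joint speeds.
- get_effort(): joint torques, N m.
- get_tcp_pos(): TCP position.
- get_ee_rot(): TCP orientation.
- get_ft_force(): force on the tool from outside, world axes, zero at the start.
- get_ft_torque(): the same for the moment, N m.
- get_grip_width(): opening from 0.0 (shut) to 1.0 (fully open).
- get_finger_force(): force on a finger pad.
Only numpy, scipy, OpenCV 4.12 (cv2) and the standard library are available. Lean on these libraries where they do the work, as an engineer would, in place of code of your own. Each camera call takes 0.05 s, during which the arm holds its last target. There are 200 camera calls.

## Working session

There is one attempt and no reset: what is moved stays moved. The work goes in short steps, each a Python script; the robot and the scene stay as the last script left them, time stands still between calls to the robot, and variables do not carry over. Pictures are saved under pics/ and viewed, at most 14 in all, crops included, and the job is handed in when it is done.

```bash
mkdir -p pics; ls
python3 - <<'E'
from station import *
import cv2,numpy as np
for n in("top","side","wrist"):
    i=read_camera(n); cv2.imwrite(f"pics/{n}0.png",i[:,:,::-1])
    c=camera_info(n); print(n,{k:np.round(v,4).tolist() if not isinstance(v,str) else v for k,v in c.items()})
print(get_time(),get_ee_rot(),get_tcp_pos())
E
```

```text
pics
top {'intrinsics': [[435.1649, 0.0, 256.1166], [0.0, 435.1649, 188.5301], [0.0, 0.0, 1.0]], 'T': [[0.0078, 0.9913, -0.1317, 0.3494], [-0.9999, 0.0092, 0.0101, -0.0792], [0.0112, 0.1316, 0.9912, 1.5336], [0.0, 0.0, 0.0, 1.0]]}
side {'intrinsics': [[407.2056, 0.0, 252.666], [0.0, 407.2056, 195.9577], [0.0, 0.0, 1.0]], 'T': [[-0.9238, 0.2032, -0.3245, 0.0765], [-0.3823, -0.5341, 0.7541, 1.0187], [-0.0201, 0.8207, 0.571, 0.8976], [0.0, 0.0, 0.0, 1.0]]}
wrist {'intrinsics': [[304.3903, 0.0, 246.4599], [0.0, 304.3903, 192.287], [0.0, 0.0, 1.0]], 'tool_from_camera': [[0.0006, 0.9639, 0.2662, 0.0735], [1.0, -0.0006, -0.0001, -0.0002], [0.0001, 0.2662, -0.9639, -0.1621], [0.0, 0.0, 0.0, 1.0]]}
0.15 [-5.98096562e-04  9.86595950e-01  1.63181078e-01 -9.20440124e-05] [ 0.20111851 -0.59128955  0.22206518]
```

View pics/top0.png

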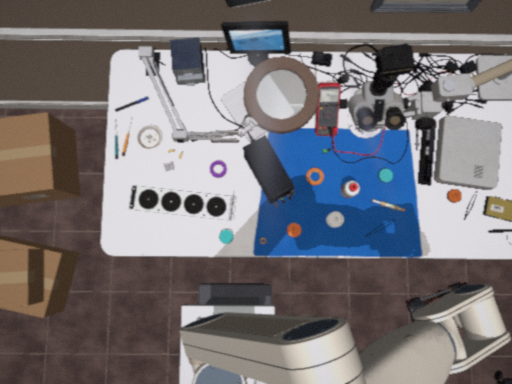

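View pics/side0.png

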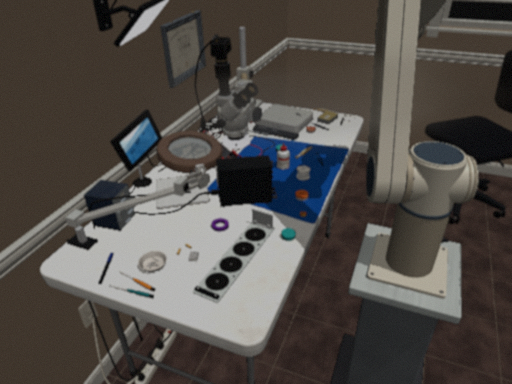

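View pics/wrist0.png

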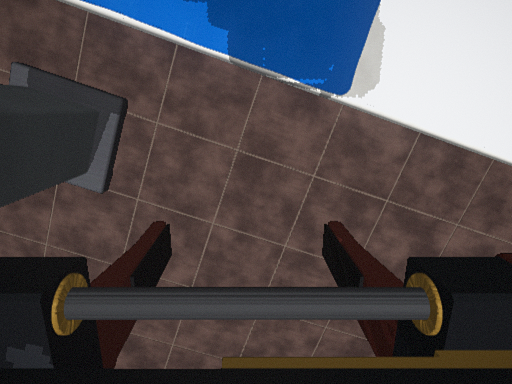

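The top picture shows the tape at (315,177), bottle (351,187), spool (335,219) and tin (294,230). The turquoise decoys are at (386,175) and (226,236). The strip runs from (133,197) to (233,207). In the side view the end plate is at the strip's right end, near the power supply, and the bumper is at the left end. Next I'll get coarse positions.

```bash
cat > h.py <<'E'
from station import *
import numpy as np, cv2
from scipy.spatial.transform import Rotation as R
def ray(cam,u,v,z,T=None):
    """pixel -> world point on the plane z"""
    c=camera_info(cam); K=np.array(c["intrinsics"]); T=np.array(c["T"]) if T is None else T
    d=np.linalg.inv(K)@[u,v,1]; d=T[:3,:3]@[d[0],-d[1],-d[2]]; o=T[:3,3]
    return (o+d*(z-o[2])/d[2])[:2]
def pix(cam,P,T=None):
    c=camera_info(cam); K=np.array(c["intrinsics"]); T=np.array(c["T"]) if T is None else T
    p=(np.asarray(P,float)-T[:3,3])@T[:3,:3]; q=K@[p[0],-p[1],-p[2]]; return q[:2]/q[2]
def wristT():
    q=np.array(get_ee_rot()); M=np.eye(4); M[:3,:3]=R.from_quat(q[[1,2,3,0]]).as_matrix(); M[:3,3]=get_tcp_pos()
    return M@np.array(camera_info("wrist")["tool_from_camera"])
def down(a):
    """tool pointing down, tool x axis at heading a"""
    return [0,np.cos(a/2),np.sin(a/2),0]
E
python3 - <<'E'
from h import *
i=cv2.imread("pics/top0.png")
print(get_joint_pos())
for n,u,v,z in [("tape",315,177,.014),("bottle",352,187,.1),("spool",335,219,.04),("tin",294,230,.02),("turq",386,175,.02),("turq2",226,236,.02),("orange?",454,196,.02),("padL",149,199,.006),("padR",216,206,.006),("p2",172,201,.006),("p3",194,204,.006),("purple",218,169,.012),("toroid",263,240,.01),("supply",268,168,.17)]:
    print(n,ray("top",u,v,z).round(3))
crop=i[110:260,120:420]; cv2.imwrite("pics/c0.png",cv2.resize(crop,None,fx=2.6,fy=2.6,interpolation=cv2.INTER_CUBIC))
E
```

```text
[-1.26198641e+00  4.23685277e-01  1.63052110e+00 -1.06565384e-05
  1.08859651e+00 -1.90133831e-02]
tape [ 0.594 -0.303]
bottle [ 0.548 -0.413]
spool [ 0.445 -0.366]
tin [ 0.407 -0.227]
turq [ 0.603 -0.553]
turq2 [0.384 0.008]
orange? [ 0.53  -0.791]
padL [0.512 0.282]
padR [0.489 0.046]
p2 [0.505 0.201]
p3 [0.495 0.123]
purple [0.62  0.041]
toroid [ 0.371 -0.12 ]
supply [ 0.597 -0.13 ]
```

View pics/c0.png

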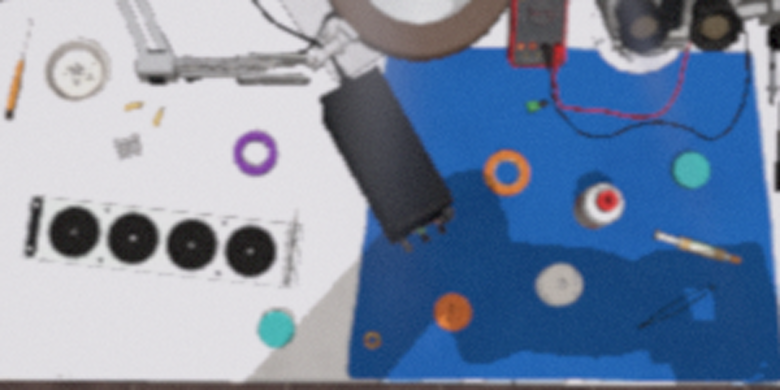

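Run:
```python
from h import *
for n,p in (("mat",[.31,-.33,.25]),("strip",[.34,.15,.26])):
    move_pose(p,down(0)); wait(.3); T=wristT(); i=read_camera("wrist")
    np.save(f"pics/{n}.npy",T); cv2.imwrite(f"pics/{n}.png",i[:,:,::-1]); print(get_tcp_pos(),get_joint_pos().round(2) if hasattr(get_joint_pos(),'round') else get_joint_pos())
print(get_time())
```

```text
[ 0.30984805 -0.33045907  0.2498337 ] [-0.84  0.13  1.97  0.    1.04  0.73]
[0.34016684 0.14970891 0.2599889 ] [ 0.38 -0.02  2.11 -0.    1.06  1.95]
3.7
```

View pics/mat.png

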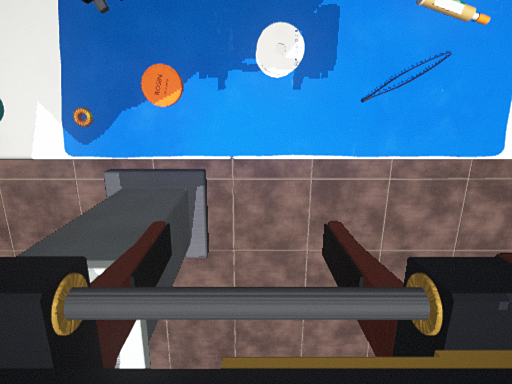

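View pics/strip.png

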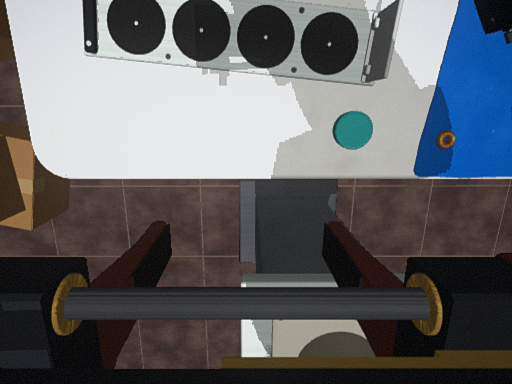

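The wrist camera looks back toward the fingers. In the mat view the tin is at (162,85) and the spool at (280,49). In the strip view the pads are at (136,22), (202,29), (265,36) and (329,43), with the plate at right and the bumper at left. I'll retake both views further out and segment them automatically.

Run:
```python
from h import *
T=np.load("pics/strip.npy")
for u,v in ((136,22),(202,29),(265,36),(329,43)): print(ray("wrist",u,v,.006,T).round(4))
for n,p in (("strip2",[.44,.15,.26]),("mat2",[.46,-.34,.28])):
    move_pose(p,down(0)); wait(.3); T=wristT(); i=read_camera("wrist")
    np.save(f"pics/{n}.npy",T); cv2.imwrite(f"pics/{n}.png",i[:,:,::-1])
print(get_time())
i=cv2.imread("pics/strip2.png"); T=np.load("pics/strip2.npy")
m=cv2.inRange(i,(0,0,0),(70,70,70)); m[215:]=0
def blobs(m,z,T):
    for c in cv2.findContours(m,0,2)[0]:
        if cv2.contourArea(c)>400:
            w=np.array([ray("wrist",u,v,z,T) for u,v in c[:,0]+0.0],np.float32)
            (x,y),r=cv2.minEnclosingCircle(w); print(c[:,0].mean(0).round(),"xy",round(x,4),round(y,4),"D",round(2*r,4),"fill",round(cv2.contourArea(w)/(np.pi*r*r),2))
blobs(m,.006,T)
i=cv2.imread("pics/mat2.png"); T=np.load("pics/mat2.npy"); h=cv2.cvtColor(i,cv2.COLOR_BGR2HSV)
o=cv2.inRange(h,(5,130,90),(22,255,255)); o[215:]=0; print("orange tape z"); blobs(o,.014,T); print("tin z"); blobs(o,.020,T)
w=cv2.inRange(h,(0,0,110),(180,70,255)); w[215:]=0; print("white spool"); blobs(w,.040,T)
r=cv2.inRange(h,(170,130,60),(180,255,255))|cv2.inRange(h,(0,150,60),(4,255,255)); r[215:]=0; print("red, z .08"); blobs(r,.08,T)
```

```text
[0.5157 0.2856]
[0.5079 0.2049]
[0.5   0.127]
[0.492  0.0469]
6.6667
[ 15. 189.] xy 0.3974 0.4898 D 0.0743 fill 0.39
[ 23. 153.] xy 0.4546 0.4637 D 0.0632 fill 0.59
[371. 133.] xy 0.4825 -0.0245 D 0.0883 fill 0.28
[325. 124.] xy 0.4911 0.0469 D 0.0715 fill 0.96
[266. 120.] xy 0.4987 0.1265 D 0.0711 fill 0.95
[205. 113.] xy 0.5069 0.2064 D 0.0704 fill 0.96
[142. 106.] xy 0.5149 0.2858 D 0.0709 fill 0.95
[102.  99.] xy 0.5206 0.3421 D 0.0798 fill 0.22
[459.  72.] xy 0.5697 -0.1341 D 0.1926 fill 0.37
[10. 94.] xy 0.5606 0.4594 D 0.1589 fill 0.12
orange tape z
[170. 196.] xy 0.4102 -0.2248 D 0.0515 fill 0.9
[217.  53.] xy 0.6006 -0.3009 D 0.061 fill 0.95
tin z
[170. 196.] xy 0.4119 -0.2264 D 0.0507 fill 0.9
[217.  53.] xy 0.5996 -0.3014 D 0.0602 fill 0.95
white spool
[269. 170.] xy 0.4505 -0.3668 D 0.0585 fill 0.87
[ 29. 164.] xy 0.45 -0.065 D 0.1478 fill 0.51
[314.  90.] xy 0.5526 -0.4236 D 0.0586 fill 0.92
[490.  79.] xy 0.5238 -0.6688 D 0.2762 fill 0.16
red, z .08
[319.  92.] xy 0.5533 -0.4209 D 0.0303 fill 0.86
```

View pics/mat2.png

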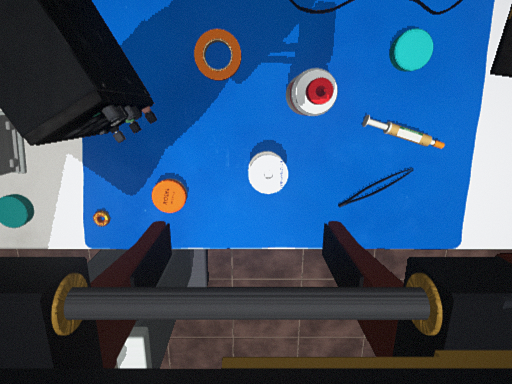

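View pics/strip2.png

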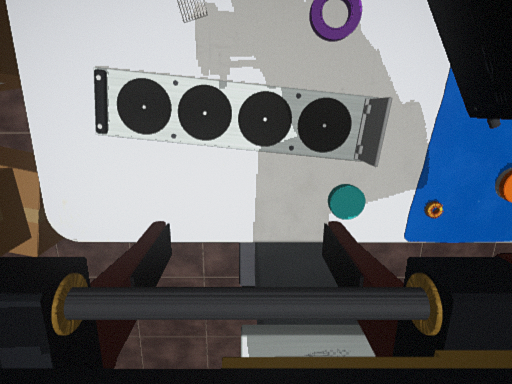

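Everything is well in view. In mat2 the tape is at (217,53), bottle (314,90), spool (269,172) and tin (170,196). Pad spacing measures 80 mm and pad diameter 71 mm, both matching the given sizes. I'll refine the supply centres by silhouette fit, then move the bottle.

```bash
cat > fit.py <<'E'
from h import *
from scipy.optimize import least_squares
def fit(mask,T,seeds):
    """seeds: name->(x,y,D,z0,z1); fits a cylinder's silhouette bounding box to the mask blob"""
    th=np.linspace(0,2*np.pi,40); out={}
    n,lab,st,_=cv2.connectedComponentsWithStats(mask)
    for k,(x,y,D,z0,z1) in seeds.items():
        u,v=pix("wrist",[x+.022,y,z1],T).round().astype(int); s=st[lab[v,u]]
        box=np.array([s[0],s[1],s[0]+s[2],s[1]+s[3]])-.5
        def f(p):
            P=np.array([pix("wrist",[p[0]+D/2*np.cos(t),p[1]+D/2*np.sin(t),z],T) for z in(z0,z1) for t in th])
            return np.r_[P.min(0),P.max(0)]-box
        r=least_squares(f,[x,y],diff_step=1e-4); out[k]=r.x; print(k,lab[v,u],r.x.round(4),"res px",r.fun.round(1))
    return out
E
python3 - <<'E'
from fit import *
i=cv2.imread("pics/mat2.png"); T=np.load("pics/mat2.npy"); h=cv2.cvtColor(i,cv2.COLOR_BGR2HSV)
m=255-cv2.inRange(h,(95,60,0),(125,255,255)); m=cv2.morphologyEx(m,cv2.MORPH_OPEN,np.ones((3,3),np.uint8))
fit(m,T,dict(bottle=(.551,-.42,.054,.002,.062),spool=(.45,-.367,.054,.002,.040),tin=(.411,-.226,.05,.002,.020),tape=(.6,-.301,.061,.002,.014)))
E
```

```text
bottle 9 [ 0.5524 -0.4191] res px [-0.4  0.1  0.3 -0.1]Traceback (most recent call last):
  File "<stdin>", line 4, in <module>
  File "fit.py", line 13, in fit
    r=least_squares(f,[x,y],diff_step=1e-4); out[k]=r.x; print(k,lab[v,u],r.x.round(4),"res px",r.fun.round(1))
    return func(*args, **kwargs)
    result = trf(vector_fun.fun, vector_fun.jac, x0, f0, J0, lb, ub, ftol, xtol,
                 gtol, max_nfev, x_scale, loss_function, tr_solver,
                 tr_options.copy(), verbose, callback=callback_wrapped)
    return trf_no_bounds(
        fun, jac, x0, f0, J0, ftol, xtol, gtol, max_nfev, x_scale,
        loss_function, tr_solver, tr_options, verbose, callback=callback)
    J = jac(x)
    self._update_jac()
    ~~~~~~~~~~~~~~~~^^
    self.J = self.jac_wrapped(xp_copy(self.x), f0=self.f)
             ~~~~~~~~~~~~~~~~^^^^^^^^^^^^^^^^^^^^^^^^^^^^
    J, dct = approx_derivative(
             ~~~~~~~~~~~~~~~~~^
        self.fun,
        ^^^^^^^^^
    ...<2 lines>...
        **self.finite_diff_options,
        ^^^^^^^^^^^^^^^^^^^^^^^^^^^
    )
    ^
    J, _nfev = _dense_dif
[... 326 characters left out ...]
              ^^^^^^^
    f = np.atleast_1d(self.fun(x, *self.args, **self.kwargs))
                      ~~~~~~~~^^^^^^^^^^^^^^^^^^^^^^^^^^^^^^
    return np.atleast_1d(self.fun(x))
                         ~~~~~~~~^^^
    return self.f(x, *self.args, **self.kwargs)
           ~~~~~~^^^^^^^^^^^^^^^^^^^^^^^^^^^^^^
  File "fit.py", line 11, in f
    P=np.array([pix("wrist",[p[0]+D/2*np.cos(t),p[1]+D/2*np.sin(t),z],T) for z in(z0,z1) for t in th])
                ~~~^^^^^^^^^^^^^^^^^^^^^^^^^^^^^^^^^^^^^^^^^^^^^^^^^^^^^
  File "h.py", line 10, in pix
    c=camera_info(cam); K=np.array(c["intrinsics"]); T=np.array(c["T"]) if T is None else T
ValueError: time passes only in moves, steps and waits
```

```bash
sed -i 's/^import numpy as np, cv2/import numpy as np, cv2, functools, station\ncamera_info=functools.lru_cache(None)(station.camera_info)/' h.py
python3 - <<'E'
from fit import *
i=cv2.imread("pics/mat2.png"); T=np.load("pics/mat2.npy"); h=cv2.cvtColor(i,cv2.COLOR_BGR2HSV)
m=255-cv2.inRange(h,(95,60,0),(125,255,255)); m=cv2.morphologyEx(m,cv2.MORPH_OPEN,np.ones((3,3),np.uint8))
fit(m,T,dict(bottle=(.551,-.42,.054,.002,.062),spool=(.45,-.367,.054,.002,.040),tin=(.411,-.226,.05,.002,.020),tape=(.6,-.301,.061,.002,.014)))
print(get_time(),get_tcp_pos())
E
```

```text
bottle 9 [ 0.5524 -0.4191] res px [-0.4  0.1  0.3 -0.1]
spool 20 [ 0.4479 -0.3682] res px [-0.6 -0.   0.5  0. ]
tin 21 [ 0.4096 -0.2255] res px [-1.  -0.9  1.   1. ]
tape 5 [ 0.6006 -0.3005] res px [-0.1  0.1  0.1 -0.1]
6.6667 [ 0.4602292  -0.33959846  0.28002992]
```

```bash
cat > pp.py <<'E'
from h import *
PADS=np.array([[.4911,.0469],[.4987,.1265],[.5069,.2064],[.5149,.2858]]) # plate end first
A=np.arctan2(*(PADS[3]-PADS[0])[::-1])
FIT=PADS.mean(0)+np.outer([-.12,-.04,.04,.12],[np.cos(A),np.sin(A)])
def pp(xy,a,tcp_h,k,zt=.30):
    """pick at xy with heading a, TCP tcp_h above the underside; place on pad k"""
    x,y=xy; X,Y=FIT[k]; zp=.002+tcp_h; zq=.006+tcp_h
    move_pose([x,y,zt],down(a)); command_gripper(1.)
    movel([x,y,zp],v=.15); command_gripper(0.)
    print("grip mm",88*get_grip_width(),"F",get_finger_force())
    movel([x,y,zp+.03],v=.06); movel([x,y,zt],v=.2)
    print("held mm",88*get_grip_width()); 
    move_pose([X,Y,zt],down(A)); movel([X,Y,zq+.02],v=.18)
    print("touch",movel([X,Y,zq-.002],v=.03,until_force=3),get_tcp_pos()[2]-zq)
    w=get_grip_width(); command_gripper(min(1,w+.12)); wait(.2); command_gripper(1.); movel([X,Y,zt],v=.2)
    print("t",get_time(),np.round(get_ft_force(),1))
E
python3 - <<'E'
from pp import *
print(FIT,A)
pp([.5524,-.4191],np.radians(30),.037,0)
i=read_camera("wrist"); cv2.imwrite("pics/b1.png",i[:,:,::-1]); np.save("pics/b1.npy",wristT())
E
```

```text
[[0.49100409 0.04699109]
 [0.4989347  0.12659703]
 [0.5068653  0.20620297]
 [0.51479591 0.28580891]] 1.4715006848965142
grip mm 53.776746370703464 F 29.999921321868896
held mm 54.24451246885987
touch True -0.00030604694040425873
t 18.375 [ 0.3 -0.6  0. ]
```

View pics/b1.png

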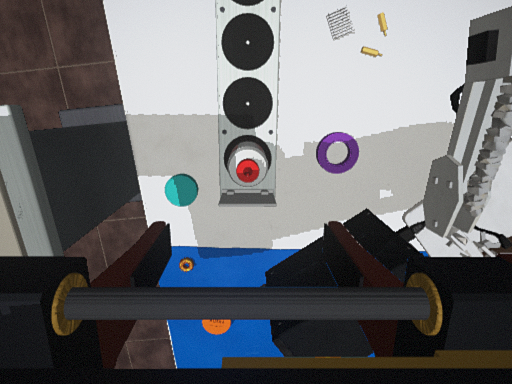

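The bottle stands upright on the plate-end pad, with its cap at about (248,170). Next are the spool and the tin; the tape comes last because it sits beside the power supply.

Run:
```python
from pp import *
pp([.4479,-.3682],np.radians(50),.0175,1)
pp([.4096,-.2255],np.radians(60),.003,2)
i=read_camera("wrist"); cv2.imwrite("pics/b2.png",i[:,:,::-1])
q=inverse_kinematics([.6006,-.3005,.3],down(np.radians(-60))); print(q)
```

```text
grip mm 51.232082766002875 F 30.00032894909964
held mm 51.306945235545385
touch True -0.0005843014237968298
t 31.7083 [ 0.9  0.6 -0.1]
grip mm 48.80793385735265 F 30.000470280647278
held mm 48.93409042690677
touch True -0.0006065612838829434
t 44.9917 [ 0.4 -0.1 -0.2]
[-4.81634291e-01  4.22102532e-01  1.44664223e+00 -4.44089210e-16
  1.27284789e+00  2.13635959e+00]
```

View pics/b2.png

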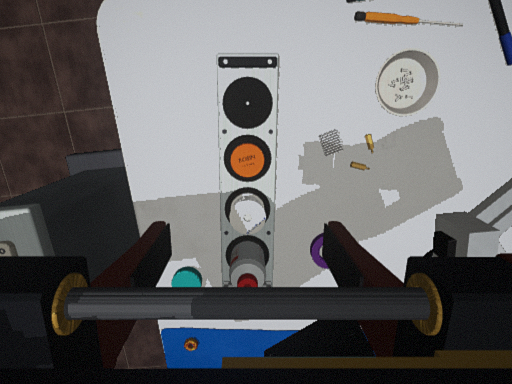

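The spool, seen at (247,212), and the tin, at (247,159), are on their pads. Now the tape, followed by a measuring view.

Run:
```python
from pp import *
pp([.6006,-.3005],np.radians(-60),.003,3)
move_pose([.44,.16,.30],down(0)); wait(.3)
np.save("pics/b3.npy",wristT()); i=read_camera("wrist"); cv2.imwrite("pics/b3.png",i[:,:,::-1]); print(get_time())
```

```text
grip mm 59.76641951988121 F 30.000469225924462
held mm 59.678379529500106
touch True -0.0004156351986375831
t 59.0667 [-0.4 -0.2 -0.5]
60.6083
```

View pics/b3.png

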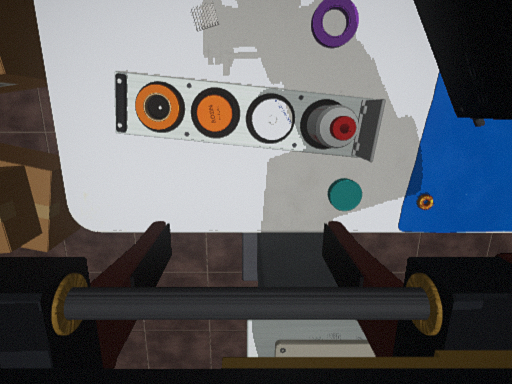

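Run:
```python
from pp import *
i=cv2.imread("pics/b3.png"); T=np.load("pics/b3.npy"); h=cv2.cvtColor(i,cv2.COLOR_BGR2HSV)
o=cv2.inRange(h,(5,130,90),(22,255,255))
w=cv2.inRange(h,(0,0,120),(180,60,255)); rd=cv2.inRange(h,(170,130,60),(180,255,255))|cv2.inRange(h,(0,150,60),(4,255,255))
ax=np.array([[-np.sin(A),np.cos(A)],[np.cos(A),np.sin(A)]])
for n,m,(u,v),z,k in (("tape",o,(158,106),.018,3),("tin",o,(215,112),.024,2),("spool",w,(270,118),.044,1),("cap base",rd,(343,128),.10,0)):
    sub=np.zeros_like(m); s=34 if n=="tape" else 27; sub[v-s:v+s,u-s:u+s]=m[v-s:v+s,u-s:u+s]
    n_,lab,st,_=cv2.connectedComponentsWithStats(sub); j=1+st[1:,4].argmax()
    c=cv2.findContours((lab==j).astype(np.uint8),0,1)[0][0][:,0]
    W=np.array([ray("wrist",a,b,z,T) for a,b in c.astype(float)],np.float32)
    (x,y),r=cv2.minEnclosingCircle(W); e=np.array([x,y])-FIT[k]
    print(n,st[j],"xy",round(x,4),round(y,4),"D",round(2*r,4),"err across/along mm",(1000*ax@e).round(1))
```

```text
tape [135  84  44  46 964] xy 0.5151 0.2864 D 0.062 err across/along mm [-0.2  0.6]
tin [ 197   95   35   37 1037] xy 0.5068 0.2063 D 0.0504 err across/along mm [0.  0.1]
spool [ 252   99   40   41 1300] xy 0.4992 0.127 D 0.0545 err across/along mm [-0.3  0.5]
cap base [331 116  25  24 443] xy 0.4921 0.0485 D 0.0293 err across/along mm [-0.9  1.6]
```

All four are within 2 mm of their pad centres and the gripper is clear of everything, so I'm handing in.

```bash
python3 -c "
from station import *
print(get_time(),job_done())"
```

```text
the job is handed in; nothing more can be done
60.6083 None
```

I handed the job in at 60.6 s with the bottle, spool, tin and tape standing in that order from the end plate to the bumper, each measured within about 2 mm of its pad centre, and the gripper open and clear.

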